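# Square a label plate up in the corner of its registration board

### The job

Pick up the wooden pusher by its handle and with its foot nudge the flat aluminium label plate across the board until it lies flush against both steel fences, snug in their square corner; the gripper itself must not touch the plate. Then stand the pusher upright on the bench, off the board, and let go of it, leaving the plate snug in the corner and the other things on the bench where they are.

Things in the scene. Friction and masses are not known exactly. Their poses are not given: they have to be found in the camera images.
- corner (a point): Inner corner, at top-face height, of the fixed plywood board: 240 (x) x 210 (y) mm, 12 mm thick, lying on the bench. Steel fences 20 mm wide, 14 mm high on two edges meet here at a right angle; their inner faces are this point's x = 0 and y = 0. x (along the long side) and y point into the fences, z up. Open board: x -220 to 0, y -190 to 0 mm. The corner points away from the robot.
- plate_mid (a point): Centre, half-way up, of the loose aluminium label plate, 110 (x) x 80 (y) x 10 (z) mm, about 0.24 kg, with grapes in relief. Starts flat on the board, 30 to 60 mm short of each fence, turned up to 15 degrees. Its 110 mm side starts and must finish along the board's long side: home, this point is 55 mm short of the fence face x = 0 and 40 mm short of y = 0.
- pusher_grip (a point): Point on the handle of the loose wooden pusher, 85 mm above its underside. It stands on the bench left or right of the board: a foot block 44 x 44 mm, 24 mm high, and centred on it a square upright handle 22 x 22 mm that ends 120 mm above the underside; 0.12 kg. x, y are square to the faces of handle and foot, z up. The foot's flat sides do the pushing.
- pot_mid (a point): Bystander: centre of a white ceramic paste pot, 68 mm across, 75 mm high, on the bench on the other side of the board from the pusher.
- cork_a_center (a point): Bystander: centre of a standing bottle cork, 24 mm across, 45 mm high, beyond a fence of the board.
- cork_b_center (a point): Bystander: centre of another such cork, beyond a fence of the board.
- tin_mid (a point): Bystander: centre of a flat steel tin, 72 mm across, 34 mm high, beyond a fence of the board.

How it is judged (in metres and radians):
On the way, in this order (a step that is already met when the one before it is completed fails the run):
1. the pusher pushes on the plate (contact force between pusher and plate above 0.2 N), for 0.02 s.
2. the plate lies flat against both fences, in the corner (x of plate_mid in the frame of corner between -0.0575 and -0.052 m and y of plate_mid in the frame of corner between -0.0425 and -0.037 m and z of plate_mid in the frame of corner below 0.008 m and angle between the x axis of plate_mid and the x axis of corner, either way round below 0.035 rad), for 0.2 s.
At the end, for the whole second after the job is handed in: The plate lies flat on the board within 2.5 mm of both fences (measured at its centre) and square to them within 2 degrees, at rest; the pusher stands upright (within 6 degrees) on the bench itself, off the board, released and at rest (all of step 2 and angle between pusher_grip's own z axis and vertical below 0.1 rad and height (world z) of pusher_grip below 0.091 m and linear speed of each of pusher, plate below 0.02 m/s); the robot touches nothing.
It fails at once if the gripper or arm touches the plate (contact force between any of the fingers, the arm and plate above 0.5 N).
It fails at once if a bystander is shoved more than 30 mm or knocked over (distance of any of pot_mid, cork_a_center, cork_b_center, tin_mid from where it was at the start of the episode above 0.03 m or angle between any of pot_mid, cork_a_center, cork_b_center, tin_mid's own z axis and vertical above 0.5 rad).
It also fails if it takes over 58 s, if anything falls off the work surface, if the arm or the gripper's body presses on something with over 40 N, if the wrist force passes 120 N, or if a joint passes its speed limit or range.

### The arm

A 6-joint arm with a two-finger parallel gripper is mounted at the origin on the work surface. World frame = base frame: x ahead of the robot, y to its left, z up, the work surface at z = 0. Lengths are in mm, angles in rad, forces in N, time in s.
With the tool pointing down it reaches from about 250 to 775 mm from the base axis. Payload 8.9 kg.
Tool frame: the origin (TCP) lies at the very end of the fingers, on their centre line; the grasp point (between the pads) lies ctrl.pinch_z behind it (ctrl.pinch_z is the distance from the TCP to the grasp point, in mm); z points along the fingers, y is the line along which they close (so a half turn about z gives the same grasp; the last joint's range is limited). The gripper opens to 85 mm and grips with 20 to 120 N. Pads are 22 mm wide; open, the fingers measure 114 mm over their backs; the gripper's body (76 mm by 85 mm) begins 54 mm behind the grasp point. The pads swing forward as they close: fully open they stand 13 mm farther back than shut.
Start: joints at [-1.239, 0.291, -0.153, 1.127, 0, 1.431], TCP at [238.141, -467.881, 231.305] pointing down, gripper open.
Joint ranges: [-2.52, 2.52], [-0.91, 1.74], [-1.3, 1.37], [-1.96, 2.02], [-1.52, 1.47], [-3.14, 3.14]. Speed limits (rad/s): [2.22, 2.22, 2.79, 3.14, 3.14, 3.14].

### API

Orientations are given as a rotation vector (axis times angle).
In Python, from cell import ctrl gives the robot as it stands. The module is installed in compiled form; this text tells all that it offers.
- The arm moves only by the tool jog_arm, never from a script. Its argument "targets" is a list of rows, each an object of numbers: "tx", "ty", "tz": the shift along the tool's x, y, z in units of 25 mm (1.0 is 25 mm); "rx", "ry", "rz": the turn, a rotation vector about the tool's x, y, z in units of 5 degrees (1.0 is 5 degrees); "claw": the finger opening in mm, from 0 to 85.4. A call has 1 to 20 rows; each row is the pose to reach, as a shift and turn from the pose commanded when the call began, along the tool's axes at that moment; what a row does not reach only later rows make up. A row lasts 1/10 s, in which the tool goes at most 50 mm and 8.59 degrees, less where a joint would pass 70% of its speed; a pose out of reach is approached as far as the arm can. A call with a gripper value outside its range is refused whole. The fingers move at their own pace and stop on an object; "grip_force" is the grip in N (left out, the last holds). Time passes only in rows, so rows that repeat a pose let the fingers close. It gives the time, the measured TCP pose, the force, the opening and the grip force at its end, in the units of the state.
- ctrl.sense(): the state, without advancing time (a new reading comes with each control period).
- ctrl.grab_frame(name): name is "scene" or "top" or "wrist"; returns (picture, depth): 400x640x3 uint8, red, green, blue; 400x640 float32, mm along the optical axis (not along the pixel's ray), 0 where there is no reading.
- ctrl.camera_info(name): a dict with "fovy" (degrees; the focal length in pixels is half the picture's height over the tangent of half this angle, whatever the lens; pixels are square), "cx", "cy" (the principal point, pixels), "R" (3x3) and "t" (3): a world point X has camera coordinates R X + t; the wrist camera has in their place "tool_from_camera" (4x4, takes a point from camera to tool coordinates, whose origin is the TCP and whose axes are the flange's). Camera axes: x right, y down, z forward; pixel columns grow to the right and rows downward; lengths in mm; the calibration is good to about 2 mm. A picture is of the moment at which its call begins: read the wrist's pose just before it. camera_info takes no time and is no camera call.
- ctrl.job_done(): hands the job in; it is judged then, once.
The state is a dict: "clock": time; "joint_positions": joint angles; "qd": joint speeds; "tau": joint torques, N m; "position": TCP position; "orientation": TCP orientation; "contact_force": force on the tool from outside, world axes, zero at the start; "moment": the same for the moment, N m; "gripper_width": finger opening in mm; "finger_force": force on a finger pad.
Only numpy, scipy, OpenCV 4.12 (cv2) and the standard library are available. Lean on these libraries where they do the work, as an engineer would, in place of code of your own. Each camera call takes 0.05 s, during which the arm holds its last target. There are 200 camera calls.

## Working session

There is one attempt and no reset: what is moved stays moved. The work goes in short steps, Python scripts to look and compute and a tool call to move; the robot and the scene stay as the last step left them, time stands still between calls to the robot, and variables do not carry over. Pictures are saved under pics/ and viewed, at most 10 in all, crops included, and the job is handed in when it is done.

Besides the shell and the picture viewer there is one more tool, called after ">>>" as a command line: name --argument value ..., lists and objects as JSON in quotes. jog_arm: Moves the arm, as the interface text tells. Its arguments: {"type":"object","properties":{"targets":{"type":"array"},"grip_force":{"type":"number"}},"required":["targets"]}

```bash
mkdir -p pics; cat > h.py <<'E'
import numpy as np, cv2
from cell import ctrl
def K(i): 
    return 200/np.tan(np.radians(i['fovy'])/2)
def cast(name,px,z):
    i=ctrl.camera_info(name);f=K(i);R=np.array(i['R']);t=np.array(i['t'])
    px=np.atleast_2d(px).astype(float)
    d=np.c_[(px[:,0]-i['cx'])/f,(px[:,1]-i['cy'])/f,np.ones(len(px))]@R
    c=-R.T@t
    return c+d*((z-c[2])/d[:,2])[:,None]
def cloud(name,D):
    i=ctrl.camera_info(name);f=K(i);R=np.array(i['R']);t=np.array(i['t'])
    v,u=np.mgrid[:400,:640]
    P=np.dstack([(u-i['cx'])/f*D,(v-i['cy'])/f*D,D])
    return (P-t)@R
E
python3 - <<'E'
from h import *
np.set_printoptions(precision=3,suppress=True)
for n in("top","scene"):
    a,D=ctrl.grab_frame(n);cv2.imwrite(f"pics/{n}0.png",a[:,:,::-1]);np.savez(f"{n}0.npz",a=a,D=D)
    i=ctrl.camera_info(n);print(n,i)
print(ctrl.camera_info("wrist"),ctrl.pinch_z);print(ctrl.sense())
E
```

```text
top {'fovy': 55.956836639467426, 'cx': 318.16295465131594, 'cy': 200.29149220612055, 'R': array([[-0.006, -1.   ,  0.022],
       [-0.995,  0.004, -0.103],
       [ 0.103, -0.022, -0.994]]), 't': array([ -9.035, 589.347, 991.091])}
scene {'fovy': 43.869356781233975, 'cx': 321.5946332377249, 'cy': 199.82825111303353, 'R': array([[ 0.537,  0.843,  0.017],
       [ 0.504, -0.305, -0.808],
       [-0.676,  0.443, -0.588]]), 't': array([-317.586, -206.038, 1479.572])}
{'fovy': 70.51549294694381, 'cx': 317.12430024570494, 'cy': 200.34866389936707, 'tool_from_camera': array([[   0.   ,   -0.953,   -0.303,   76.425],
       [   1.   ,   -0.   ,    0.   ,   -0.019],
       [  -0.   ,   -0.303,    0.953, -141.392],
       [   0.   ,    0.   ,    0.   ,    1.   ]])} 18.700000000000003
{'clock': 0.1, 'joint_positions': array([-1.239,  0.291, -0.154,  1.127, -0.   ,  1.431]), 'qd': array([ 0.001, -0.   ,  0.   ,  0.001,  0.001,  0.001]), 'tau': array([  0.003, -53.798,  33.192,   0.009,  -0.   ,  -0.   ]), 'position': array([ 237.988, -467.509,  230.785]), 'orientation': array([-3.054, -0.732,  0.   ]), 'contact_force': array([-0.248,  0.327, -0.309]), 'moment': array([ 0.01 , -0.082,  0.034]), 'finger_force': 0.0, 'gripper_width': 85.36917426228163}
```

View pics/top0.png

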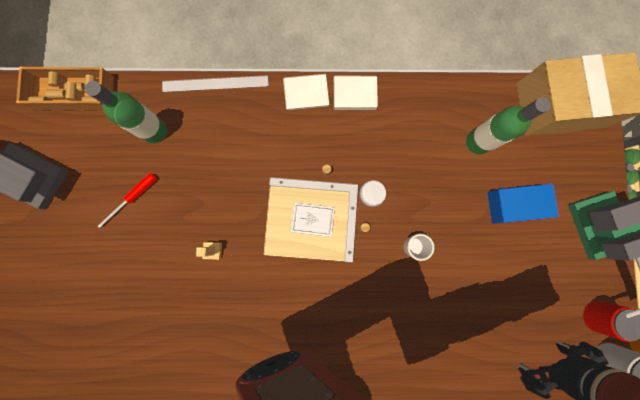

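View pics/scene0.png

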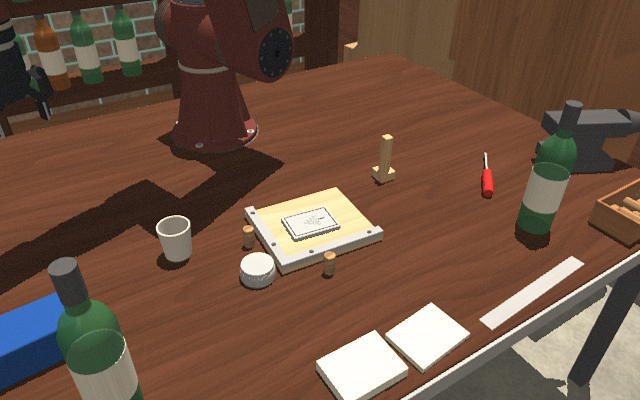

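The top view shows the board's corner at about (355,185), far and right. The plate is at (313,219) and the pusher stands left at (209,250). The pot is at (419,246), the corks at (327,169) and (365,228), and the tin at (373,193).

```bash
python3 - <<'E'
from h import *
np.set_printoptions(precision=1,suppress=True)
z=np.load("top0.npz");P=cloud("top",z['D'])
def show(n,r,lo,hi):
    u0,v0,u1,v1=r;Q=P[v0:v1,u0:u1].reshape(-1,3);Q=Q[(Q[:,2]>lo)&(Q[:,2]<hi)]
    rc=cv2.minAreaRect(Q[:,:2].astype(np.float32));print(n,len(Q),Q.mean(0),rc)
show("handle",(185,230,235,270),112,130)
show("foot",(185,230,235,270),14,32)
show("fence+",(255,170,362,270),18,35)
show("board",(255,170,362,270),6,35)
show("plate",(290,200,337,240),17,28)
show("pot",(400,230,440,265),65,85)
show("tin",(358,178,390,210),25,45)
show("cork",(318,160,335,178),30,55);show("cork",(358,220,372,236),30,55)
print(cast("top",[[355,185],[270,179],[265,255],[355,260]],26))
E
```

```text
handle 87 [455.3 274.  119.6] ((455.1491394042969, 274.2055969238281), (20.876569747924805, 19.454809188842773), 89.2348403930664)
foot 172 [456.4 268.5  23.8] ((454.863525390625, 274.6469421386719), (43.1322135925293, 42.84882736206055), 88.64456176757812)
fence+ 2393 [560.6 -21.9  23.9] ((547.9381103515625, -3.418182373046875), (250.4369354248047, 240.32107543945312), 88.41587829589844)
board 6818 [538.2   6.4  16.2] ((548.3434448242188, -3.0079345703125), (259.4246520996094, 259.3450622558594), 85.3929214477539)
plate 1185 [538.2   2.8  22. ] ((541.9132080078125, 6.868564605712891), (121.67623138427734, 91.74771881103516), 86.1548843383789)
pot 165 [ 462.  -278.6   72.8] ((462.5705871582031, -275.2208557128906), (65.67230224609375, 65.92794799804688), 34.09593963623047)
tin 470 [ 608.7 -162.6   33.3] ((609.475341796875, -162.67987060546875), (65.33625030517578, 64.2931137084961), 38.09749984741211)
cork 63 [672.7 -35.1  44.1] ((672.9841918945312, -35.27991485595703), (19.640058517456055, 22.079214096069336), 89.63604736328125)
cork 66 [ 515.4 -136.    44.7] ((515.814453125, -136.183349609375), (21.64040184020996, 21.366117477416992), 89.49064636230469)
[[ 631.5 -113.6   26. ]
 [ 648.8  119.1   26. ]
 [ 443.1  131.1   26. ]
 [ 428.  -110.2   26. ]]
```

```bash
cat >> h.py <<'E'
from scipy.spatial.transform import Rotation as Ro
def pose():
    s=ctrl.sense();return s['position'],Ro.from_rotvec(s['orientation'])
def plan(goal,yaw,pz=None):
    "units for a move to world point goal with tool straight down at yaw (deg)"
    p,R=pose();G=Ro.from_euler('z',yaw,degrees=True)*Ro.from_euler('x',180,degrees=True)
    print("t",(R.inv().apply(np.array(goal)-p)/25).round(3),"r",(np.degrees((R.inv()*G).as_rotvec())/5).round(3))
E
python3 - <<'E'
from h import *
plan([540,-50,280],90)
E
```

```text
t [18.341 -9.407 -1.955] r [-1.1000e-02 -9.0000e-03 -1.2606e+01]
```

>>> jog_arm --targets '[{"tx": 18.34, "ty": -9.4, "tz": -2, "rz": -12.6, "claw": 85}, {"tx": 18.34, "ty": -9.4, "tz": -2, "rz": -12.6, "claw": 85}, {"tx": 18.34, "ty": -9.4, "tz": -2, "rz": -12.6, "claw": 85}, {"tx": 18.34, "ty": -9.4, "tz": -2, "rz": -12.6, "claw": 85}, {"tx": 18.34, "ty": -9.4, "tz": -2, "rz": -12.6, "claw": 85}, {"tx": 18.34, "ty": -9.4, "tz": -2, "rz": -12.6, "claw": 85}, {"tx": 18.34, "ty": -9.4, "tz": -2, "rz": -12.6, "claw": 85}, {"tx": 18.34, "ty": -9.4, "tz": -2, "rz": -12.6, "claw": 85}, {"tx": 18.34, "ty": -9.4, "tz": -2, "rz": -12.6, "claw": 85}, {"tx": 18.34, "ty": -9.4, "tz": -2, "rz": -12.6, "claw": 85}, {"tx": 18.34, "ty": -9.4, "tz": -2, "rz": -12.6, "claw": 85}, {"tx": 18.34, "ty": -9.4, "tz": -2, "rz": -12.6, "claw": 85}, {"tx": 18.34, "ty": -9.4, "tz": -2, "rz": -12.6, "claw": 85}, {"tx": 18.34, "ty": -9.4, "tz": -2, "rz": -12.6, "claw": 85}, {"tx": 18.34, "ty": -9.4, "tz": -2, "rz": -12.6, "claw": 85}, {"tx": 18.34, "ty": -9.4, "tz": -2, "rz": -12.6, "claw": 85}, {"tx": 18.34, "ty": -9.4, "tz": -2, "rz": -12.6, "claw": 85}]'

```text
schema error: expected keys tx, ty, tz, rx, ry, rz, claw
```

>>> jog_arm --targets '[{"tx": 18.34, "ty": -9.4, "tz": -2, "rx": 0, "ry": 0, "rz": -12.6, "claw": 85}, {"tx": 18.34, "ty": -9.4, "tz": -2, "rx": 0, "ry": 0, "rz": -12.6, "claw": 85}, {"tx": 18.34, "ty": -9.4, "tz": -2, "rx": 0, "ry": 0, "rz": -12.6, "claw": 85}, {"tx": 18.34, "ty": -9.4, "tz": -2, "rx": 0, "ry": 0, "rz": -12.6, "claw": 85}, {"tx": 18.34, "ty": -9.4, "tz": -2, "rx": 0, "ry": 0, "rz": -12.6, "claw": 85}, {"tx": 18.34, "ty": -9.4, "tz": -2, "rx": 0, "ry": 0, "rz": -12.6, "claw": 85}, {"tx": 18.34, "ty": -9.4, "tz": -2, "rx": 0, "ry": 0, "rz": -12.6, "claw": 85}, {"tx": 18.34, "ty": -9.4, "tz": -2, "rx": 0, "ry": 0, "rz": -12.6, "claw": 85}, {"tx": 18.34, "ty": -9.4, "tz": -2, "rx": 0, "ry": 0, "rz": -12.6, "claw": 85}, {"tx": 18.34, "ty": -9.4, "tz": -2, "rx": 0, "ry": 0, "rz": -12.6, "claw": 85}, {"tx": 18.34, "ty": -9.4, "tz": -2, "rx": 0, "ry": 0, "rz": -12.6, "claw": 85}, {"tx": 18.34, "ty": -9.4, "tz": -2, "rx": 0, "ry": 0, "rz": -12.6, "claw": 85}, {"tx": 18.34, "ty": -9.4, "tz": -2, "rx": 0, "ry": 0, "rz": -12.6, "claw": 85}, {"tx": 18.34, "ty": -9.4, "tz": -2, "rx": 0, "ry": 0, "rz": -12.6, "claw": 85}, {"tx": 18.34, "ty": -9.4, "tz": -2, "rx": 0, "ry": 0, "rz": -12.6, "claw": 85}]'

```text
clock: 1.6
position: [539.6, -51.5, 281.3]
orientation: [-2.224, -2.219, 0.0]
contact_force: [-0.1, -0.3, -0.5]
gripper_width: 85.2
finger_force: 0.0
```

```bash
cat >> h.py <<'E'
def wristcast(px,z,p,R):
    i=ctrl.camera_info("wrist");f=K(i);T=np.array(i['tool_from_camera']);px=np.atleast_2d(px).astype(float)
    d=R.apply(np.c_[(px[:,0]-i['cx'])/f,(px[:,1]-i['cy'])/f,np.ones(len(px))]@T[:3,:3].T)
    c=p+R.apply(T[:3,3]); return c+d*((z-c[2])/d[:,2])[:,None]
def wristcloud(D,p,R):
    i=ctrl.camera_info("wrist");f=K(i);T=np.array(i['tool_from_camera'])
    v,u=np.mgrid[:400,:640]
    P=np.dstack([(u-i['cx'])/f*D,(v-i['cy'])/f*D,D]).reshape(-1,3)@T[:3,:3].T+T[:3,3]
    return (p+R.apply(P)).reshape(400,640,3)
E
python3 - <<'E'
from h import *
p,R=pose();print(p,R.as_rotvec(),ctrl.sense()['clock'])
a,D=ctrl.grab_frame("wrist");cv2.imwrite("pics/w1.png",a[:,:,::-1])
np.savez("w1.npz",a=a,D=D,p=p,r=R.as_rotvec())
P=wristcloud(D,p,R)
for u,v in [(320,30),(320,120),(250,150),(400,150)]:print(u,v,P[v,u])
E
```

```text
[539.61241209 -51.46581918 281.29854132] [-2.22359063e+00 -2.21913175e+00  3.44255124e-04] 1.6
320 30 [542.55215322 123.89417401   9.8866872 ]
320 120 [542.57378827  12.95245146  21.3784529 ]
250 150 [441.38762738 -28.99900451  10.34604385]
400 150 [661.78919632 -30.91139743  -0.95071335]
```

View pics/w1.png

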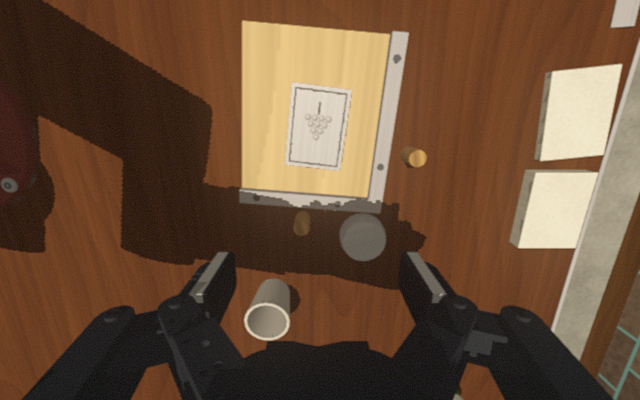

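```bash
python3 - <<'E'
from h import *
np.set_printoptions(precision=2,suppress=True)
z=np.load("w1.npz");a=z['a'];p=z['p'];R=Ro.from_rotvec(z['r'])
P=wristcloud(z['D'],p,R)
hsv=cv2.cvtColor(a,cv2.COLOR_RGB2HSV);zz=P[:,:,2]
print(hsv[100,265],hsv[180,365],hsv[193,300],hsv[188,300],hsv[100,330],hsv[80,388])
m=((hsv[:,:,1]>75)&(zz>6)&(zz<19)).astype(np.uint8)
m[:15]=0;m[215:]=0;m[:,:235]=0;m[:,395:]=0
# right edge: per row, last wood col ; bottom edge: per col, last wood row
def fit(px,z):
    W=wristcast(px,z,p,R)[:,:2]
    vx,vy,x,y=cv2.fitLine(W.astype(np.float32),cv2.DIST_HUBER,0,0.5,1e-3).ravel()
    d=np.array([vx,vy]);c=np.array([x,y]);r=(W-c)@[-vy,vx];return c,d,np.abs(r).mean()
right=[(np.where(m[v])[0].max()+.5,v) for v in range(45,180,3)]
bot=[(u,np.where(m[:,u])[0].max()+.5) for u in range(255,360,3)]
c1,d1,r1=fit(right,12);c2,d2,r2=fit(bot,12)
if d1[1]>0:d1=-d1   # fence y=0 runs along corner x (~ -Y)
if d2[0]<0:d2=-d2   # fence x=0 runs along corner y (~ +X)
t=np.linalg.solve(np.c_[d1,-d2],c2-c1);C=c1+t[0]*d1
print("corner",C,"x ang",np.degrees(np.arctan2(d1[1],d1[0])),"y ang",np.degrees(np.arctan2(d2[1],d2[0])),r1,r2)
# plate: white, low saturation, inside wood
q=((hsv[:,:,1]<70)&(zz>15)).astype(np.uint8);q[:60]=0;q[180:]=0;q[:,:275]=0;q[:,365:]=0
cs,_=cv2.findContours(q,0,1);k=max(cs,key=cv2.contourArea)
h=wristcast(k[:,0].astype(float),22,p,R)[:,:2].astype(np.float32);rc=cv2.minAreaRect(h);print("plate",rc,cv2.boundingRect(k))
th=np.arctan2(d1[1],d1[0]);M=np.array([[np.cos(th),np.sin(th)],[-np.sin(th),np.cos(th)]])
print("plate in corner",M@(np.array(rc[0])-C), (M@(cv2.boxPoints(rc)-C).T).T)
E
```

```text
[ 20 110 223] [ 20 109 225] [ 16  51 125] [ 19 110 220] [ 18  30 222] [ 17  31 205]
corner [ 614.73 -100.77] x ang -94.74923 y ang -4.5648766 0.35767856060980774 4.397337452806796
plate ((538.2261352539062, 2.0785751342773438), (109.37450408935547, 79.24575805664062), 82.97997283935547) (285, 82, 67, 89)
plate in corner [-96.16 -84.75] [[ -43.09 -126.51]
 [ -39.95  -47.33]
 [-149.24  -43.  ]
 [-152.38 -122.18]]
```

```bash
python3 - <<'E'
from h import *
plan([455,274,200],89)
z=np.load("w1.npz");p=z['p'];R=Ro.from_rotvec(z['r'])
print(wristcast([[300,190.5],[260,188],[350,194]],12,p,R))
E
```

```text
t [13.01  -3.412  3.252] r [-0.002  0.001  0.177]
[[512.6443147  -89.51856095  12.        ]
 [452.61607526 -85.51104631  12.        ]
 [588.15954453 -95.14946676  12.        ]]
```

>>> jog_arm --targets '[{"tx": 13, "ty": -3.4, "tz": 3.25, "rx": 0, "ry": 0, "rz": 0.2, "claw": 85}, {"tx": 13, "ty": -3.4, "tz": 3.25, "rx": 0, "ry": 0, "rz": 0.2, "claw": 85}, {"tx": 13, "ty": -3.4, "tz": 3.25, "rx": 0, "ry": 0, "rz": 0.2, "claw": 85}, {"tx": 13, "ty": -3.4, "tz": 3.25, "rx": 0, "ry": 0, "rz": 0.2, "claw": 85}, {"tx": 13, "ty": -3.4, "tz": 3.25, "rx": 0, "ry": 0, "rz": 0.2, "claw": 85}, {"tx": 13, "ty": -3.4, "tz": 3.25, "rx": 0, "ry": 0, "rz": 0.2, "claw": 85}, {"tx": 13, "ty": -3.4, "tz": 3.25, "rx": 0, "ry": 0, "rz": 0.2, "claw": 85}, {"tx": 13, "ty": -3.4, "tz": 3.25, "rx": 0, "ry": 0, "rz": 0.2, "claw": 85}, {"tx": 13, "ty": -3.4, "tz": 3.25, "rx": 0, "ry": 0, "rz": 0.2, "claw": 85}, {"tx": 13, "ty": -3.4, "tz": 3.25, "rx": 0, "ry": 0, "rz": 0.2, "claw": 85}, {"tx": 13, "ty": -3.4, "tz": 3.25, "rx": 0, "ry": 0, "rz": 0.2, "claw": 85}, {"tx": 13, "ty": -3.4, "tz": 3.25, "rx": 0, "ry": 0, "rz": 0.2, "claw": 85}]'

```text
clock: 2.85
position: [456.0, 273.5, 200.4]
orientation: [2.243, 2.199, 0.001]
contact_force: [0.8, -0.5, 0.3]
gripper_width: 84.9
finger_force: 0.0
```

```bash
python3 - <<'E'
from h import *
np.set_printoptions(precision=2,suppress=True)
p,R=pose();a,D=ctrl.grab_frame("wrist");print(p)
P=wristcloud(D,p,R).reshape(-1,3)
near=np.hypot(P[:,0]-455,P[:,1]-274)<40
for lo,hi in((114,126),(20,28)):
    Q=P[near&(P[:,2]>lo)&(P[:,2]<hi)];print(len(Q),Q.mean(0),cv2.minAreaRect(Q[:,:2].astype(np.float32)))
plan([455,274,66.3],89)
E
```

```text
[455.95 273.52 200.42]
679 [455.02 275.82 118.54] ((454.9776306152344, 275.1581115722656), (21.600650787353516, 22.006193161010742), 87.98187255859375)
790 [455.25 281.1   22.8 ] ((455.5758056640625, 274.5099792480469), (44.570316314697266, 43.2078857421875), 88.03446197509766)
t [ 0.01 -0.04  5.36] r [ 0.01 -0.   -0.03]
```

>>> jog_arm --targets '[{"tx": 0.05, "ty": -0.04, "tz": 1.8, "rx": 0, "ry": 0, "rz": 0.2, "claw": 85}, {"tx": 0.05, "ty": -0.04, "tz": 3.4, "rx": 0, "ry": 0, "rz": 0.2, "claw": 85}, {"tx": 0.05, "ty": -0.04, "tz": 4.6, "rx": 0, "ry": 0, "rz": 0.2, "claw": 85}, {"tx": 0.05, "ty": -0.04, "tz": 5.36, "rx": 0, "ry": 0, "rz": 0.2, "claw": 85}, {"tx": 0.05, "ty": -0.04, "tz": 5.36, "rx": 0, "ry": 0, "rz": 0.2, "claw": 85}, {"tx": 0.05, "ty": -0.04, "tz": 5.36, "rx": 0, "ry": 0, "rz": 0.2, "claw": 15}, {"tx": 0.05, "ty": -0.04, "tz": 5.36, "rx": 0, "ry": 0, "rz": 0.2, "claw": 15}, {"tx": 0.05, "ty": -0.04, "tz": 5.36, "rx": 0, "ry": 0, "rz": 0.2, "claw": 15}, {"tx": 0.05, "ty": -0.04, "tz": 5.36, "rx": 0, "ry": 0, "rz": 0.2, "claw": 15}, {"tx": 0.05, "ty": -0.04, "tz": 5.36, "rx": 0, "ry": 0, "rz": 0.2, "claw": 15}, {"tx": 0.05, "ty": -0.04, "tz": 5.36, "rx": 0, "ry": 0, "rz": 0.2, "claw": 15}, {"tx": 0.05, "ty": -0.04, "tz": 5.36, "rx": 0, "ry": 0, "rz": 0.2, "claw": 15}]' --grip_force 50

```text
clock: 4.1
position: [454.9, 276.0, 66.8]
orientation: [2.26, 2.182, 0.002]
contact_force: [-0.0, -0.6, 6.7]
gripper_width: 21.2
finger_force: 51.7
```

>>> jog_arm --targets '[{"tx": 0, "ty": 0, "tz": -1, "rx": 0, "ry": 0, "rz": 0, "claw": 15}, {"tx": 0, "ty": 0, "tz": -2.4, "rx": 0, "ry": 0, "rz": 0, "claw": 15}, {"tx": 0, "ty": 0, "tz": -2.4, "rx": 0, "ry": 0, "rz": 0, "claw": 15}, {"tx": 0, "ty": 0, "tz": -2.4, "rx": 0, "ry": 0, "rz": 0, "claw": 15}]' --grip_force 90

```text
clock: 4.5
position: [454.7, 276.0, 126.6]
orientation: [2.26, 2.182, 0.002]
contact_force: [-1.2, -0.6, -1.9]
gripper_width: 21.0
finger_force: 88.4
```

```bash
python3 - <<'E'
from h import *
np.set_printoptions(precision=2,suppress=True)
s=ctrl.sense();p,R=pose();print(p,s['contact_force'],s['gripper_width'])
a,D=ctrl.grab_frame("top");P=cloud("top",D).reshape(-1,3)
Q=P[(np.hypot(P[:,0]-455,P[:,1]-274)<45)&(P[:,2]>50)&(P[:,2]<95)];print(len(Q),Q.mean(0))
a,D=ctrl.grab_frame("scene");P=cloud("scene",D);k=(np.hypot(P[:,:,0]-455,P[:,:,1]-275)<45)&(P[:,:,2]>40)&(P[:,:,2]<92)
Q=P[k];print(len(Q),Q[:,2].min(),np.percentile(Q[:,2],[1,5]))
cv2.imwrite("pics/s2.png",cv2.resize(a[100:240,300:500,::-1],(800,560)))
plan([461.6+1.2*.08,10.1+1.2,128],85.3)
E
```

```text
[454.74 276.05 126.59] [-1.18 -0.6  -1.94] 20.978750376214496
186 [455.8  262.19  81.51]
313 58.545067303404984 [59.65 61.38]
t [-10.55   0.69  -0.11] r [-0.01  0.01  0.54]
```

View pics/s2.png

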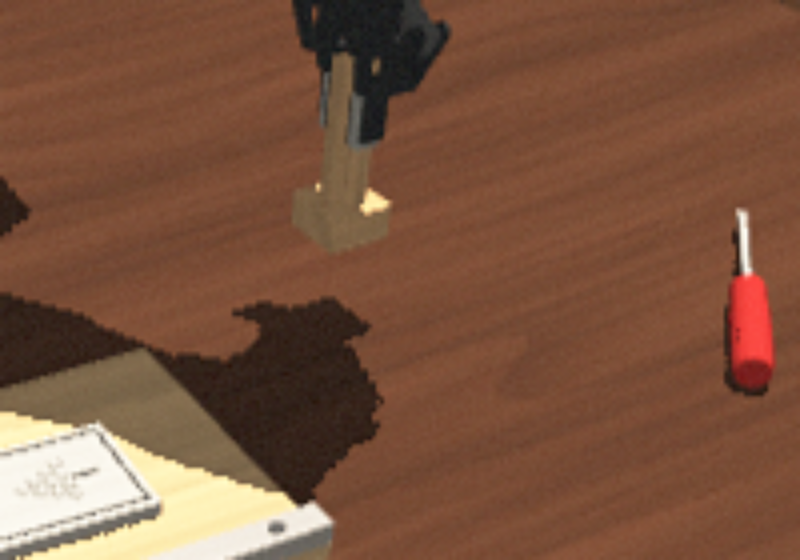

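The crop shows the pusher held upright in the fingers, its foot at about (340,220), clear of the bench. Next I go over the board and down behind the plate.

>>> jog_arm --targets '[{"tx": -10.5, "ty": 0.7, "tz": 0, "rx": 0, "ry": 0, "rz": 0.54, "claw": 15}, {"tx": -10.5, "ty": 0.7, "tz": 0, "rx": 0, "ry": 0, "rz": 0.54, "claw": 15}, {"tx": -10.5, "ty": 0.7, "tz": 0, "rx": 0, "ry": 0, "rz": 0.54, "claw": 15}, {"tx": -10.5, "ty": 0.7, "tz": 0, "rx": 0, "ry": 0, "rz": 0.54, "claw": 15}, {"tx": -10.5, "ty": 0.7, "tz": 0, "rx": 0, "ry": 0, "rz": 0.54, "claw": 15}, {"tx": -10.5, "ty": 0.7, "tz": 0, "rx": 0, "ry": 0, "rz": 0.54, "claw": 15}, {"tx": -10.5, "ty": 0.7, "tz": 0, "rx": 0, "ry": 0, "rz": 0.54, "claw": 15}, {"tx": -10.5, "ty": 0.7, "tz": 0, "rx": 0, "ry": 0, "rz": 0.54, "claw": 15}, {"tx": -10.5, "ty": 0.7, "tz": 0, "rx": 0, "ry": 0, "rz": 0.54, "claw": 15}, {"tx": -10.5, "ty": 0.7, "tz": 1, "rx": 0, "ry": 0, "rz": 0.54, "claw": 15}, {"tx": -10.5, "ty": 0.7, "tz": 1.8, "rx": 0, "ry": 0, "rz": 0.54, "claw": 15}, {"tx": -10.5, "ty": 0.7, "tz": 1.8, "rx": 0, "ry": 0, "rz": 0.54, "claw": 15}, {"tx": -10.5, "ty": 0.7, "tz": 1.8, "rx": 0, "ry": 0, "rz": 0.54, "claw": 15}]'

```text
clock: 5.9
position: [462.2, 13.9, 81.1]
orientation: [-2.309, -2.129, 0.001]
contact_force: [-0.1, -0.0, -1.1]
gripper_width: 21.1
finger_force: 88.1
```

```bash
python3 - <<'E'
from h import *
np.set_printoptions(precision=2,suppress=True)
s=ctrl.sense();p,R=pose();print(p,s['contact_force'],R.as_matrix())
# top view: refit fence x=0 by depth and corner
a,D=ctrl.grab_frame("top");cv2.imwrite("pics/t3.png",cv2.resize(a[160:280,230:390,::-1],(800,600)))
C=np.array([614.73,-100.77]);th=np.radians(-94.7);M=np.array([[np.cos(th),np.sin(th)],[-np.sin(th),np.cos(th)]])
def cf(W):return (M@(W[:,:2]-C).T).T
z=np.load("top0.npz");P=cloud("top",z['D']).reshape(-1,3);q=cf(P)
for j,(o) in enumerate((1,0)):
    k=(q[:,o]>-170)&(q[:,o]<-20)&(q[:,j]>-15)&(q[:,j]<30)&(P[:,2]>20)
    print("fence range",j,np.percentile(q[k,j],[1,99]))
print("tcp in corner",cf(p[None]))
E
```

```text
[462.19  13.9   81.05] [-0.09 -0.03 -1.07] [[ 0.08  1.   -0.  ]
 [ 1.   -0.08  0.  ]
 [ 0.   -0.   -1.  ]]
fence range 0 [-1.83 18.25]
fence range 1 [-0.58 19.43]
tcp in corner [[-101.79 -161.42]]
```

View pics/t3.png

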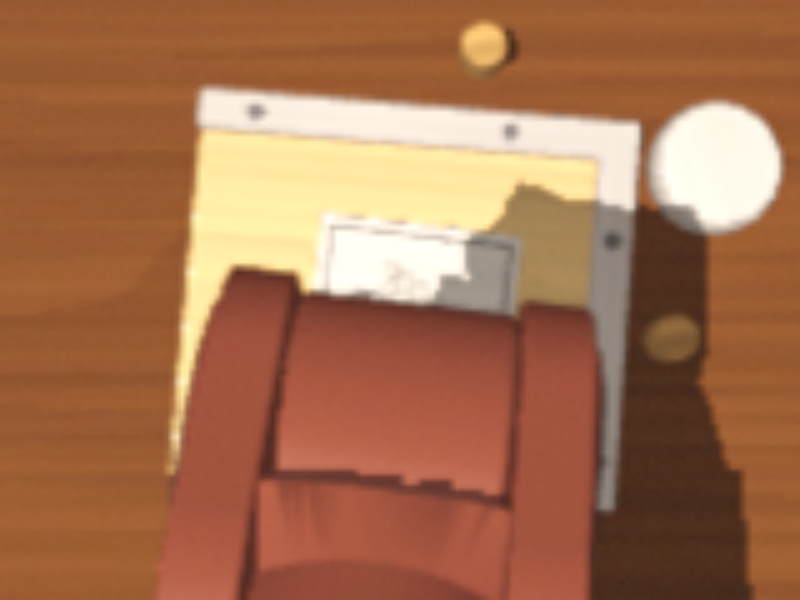

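The zoom shows the arm over the near half of the board and the plate's far edge at about (320–520, 215–240). The fences are clear. I'll push toward the far fence.

>>> jog_arm --targets '[{"tx": -0.18, "ty": 0, "tz": 0, "rx": 0, "ry": 0, "rz": 0, "claw": 15}, {"tx": -0.18, "ty": 0.3, "tz": 0, "rx": 0, "ry": 0, "rz": 0, "claw": 15}, {"tx": -0.18, "ty": 0.5, "tz": 0, "rx": 0, "ry": 0, "rz": 0, "claw": 15}, {"tx": -0.18, "ty": 0.7, "tz": 0, "rx": 0, "ry": 0, "rz": 0, "claw": 15}, {"tx": -0.18, "ty": 0.9, "tz": 0, "rx": 0, "ry": 0, "rz": 0, "claw": 15}, {"tx": -0.18, "ty": 1.1, "tz": 0, "rx": 0, "ry": 0, "rz": 0, "claw": 15}, {"tx": -0.18, "ty": 1.3, "tz": 0, "rx": 0, "ry": 0, "rz": 0, "claw": 15}, {"tx": -0.18, "ty": 1.5, "tz": 0, "rx": 0, "ry": 0, "rz": 0, "claw": 15}, {"tx": -0.18, "ty": 1.7, "tz": 0, "rx": 0, "ry": 0, "rz": 0, "claw": 15}, {"tx": -0.18, "ty": 1.9, "tz": 0, "rx": 0, "ry": 0, "rz": 0, "claw": 15}, {"tx": -0.18, "ty": 2.05, "tz": 0, "rx": 0, "ry": 0, "rz": 0, "claw": 15}, {"tx": -0.18, "ty": 2.15, "tz": 0, "rx": 0, "ry": 0, "rz": 0, "claw": 15}, {"tx": -0.18, "ty": 2.2, "tz": 0, "rx": 0, "ry": 0, "rz": 0, "claw": 15}, {"tx": -0.18, "ty": 2.2, "tz": 0, "rx": 0, "ry": 0, "rz": 0, "claw": 15}]'

```text
clock: 7.35
position: [517.1, 3.9, 81.0]
orientation: [2.311, 2.128, 0.0]
contact_force: [-1.0, 0.3, -2.1]
gripper_width: 21.0
finger_force: 88.1
```

```bash
cat >> h.py <<'E'
C=np.array([614.73,-99.2]);th=np.radians(-94.7);M=np.array([[np.cos(th),np.sin(th)],[-np.sin(th),np.cos(th)]])
def cf(W):return (M@(np.atleast_2d(W)[:,:2]-C).T).T
def look():
    "plate + tcp in corner frame"
    p,R=pose();s=ctrl.sense();print("t",s['clock'],"tcp",cf(p)[0].round(1),p[2].round(1),"F corner",(M@s['contact_force'][:2]).round(2))
E
python3 - <<'E'
from h import *
look()
p,R=pose();a,D=ctrl.grab_frame("wrist");cv2.imwrite("pics/w4.png",a[:,:,::-1])
E
```

```text
t 7.35 tcp [ -94.7 -105.8] 81.0 F corner [-0.18 -1.04]
```

View pics/w4.png

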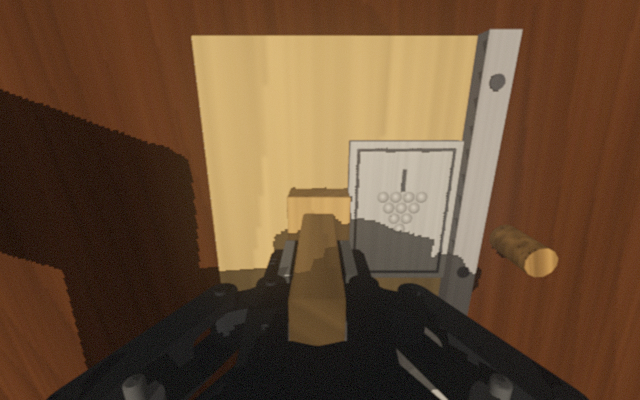

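The wrist view shows the foot's face at about (350,210) on the plate. The plate is roughly square, and its far edge at about (460,200) is a few mm short of the fence.

>>> jog_arm --targets '[{"tx": 0, "ty": 0.06, "tz": 0, "rx": 0, "ry": 0, "rz": 0, "claw": 15}, {"tx": 0, "ty": 0.12, "tz": 0, "rx": 0, "ry": 0, "rz": 0, "claw": 15}, {"tx": 0, "ty": 0.12, "tz": 0, "rx": 0, "ry": 0, "rz": 0, "claw": 15}]'

```text
clock: 7.7
position: [520.0, 3.7, 81.1]
orientation: [-2.311, -2.128, -0.0]
contact_force: [-2.5, -0.1, -0.2]
gripper_width: 21.3
finger_force: 88.2
```

>>> jog_arm --targets '[{"tx": 0, "ty": 0.03, "tz": 0, "rx": 0, "ry": 0, "rz": 0, "claw": 15}, {"tx": 0, "ty": 0.03, "tz": 0, "rx": 0, "ry": 0, "rz": 0, "claw": 15}]'

```text
clock: 7.9
position: [520.2, 3.7, 81.0]
orientation: [-2.311, -2.127, 0.001]
contact_force: [-3.9, -1.0, 1.7]
gripper_width: 21.0
finger_force: 88.8
```

>>> jog_arm --targets '[{"tx": 0, "ty": 0.03, "tz": 0, "rx": 0, "ry": 0, "rz": 0, "claw": 15}, {"tx": 0, "ty": 0.03, "tz": 0, "rx": 0, "ry": 0, "rz": 0, "claw": 15}]'

```text
clock: 8.1
position: [520.3, 3.6, 80.8]
orientation: [-2.31, -2.127, 0.002]
contact_force: [-5.5, 0.4, 2.9]
gripper_width: 20.8
finger_force: 89.0
```

>>> jog_arm --targets '[{"tx": 0, "ty": -0.4, "tz": 0, "rx": 0, "ry": 0, "rz": 0, "claw": 15}, {"tx": 0, "ty": -0.6, "tz": 0, "rx": 0, "ry": 0, "rz": 0, "claw": 15}, {"tx": 0, "ty": -0.6, "tz": -1.0, "rx": 0, "ry": 0, "rz": 0, "claw": 15}, {"tx": 0, "ty": -0.6, "tz": -1.6, "rx": 0, "ry": 0, "rz": 0, "claw": 15}, {"tx": 1.8, "ty": -0.4, "tz": -1.6, "rx": 0, "ry": 0, "rz": 0, "claw": 15}, {"tx": 3.6, "ty": 0.6, "tz": -1.6, "rx": 0, "ry": 0, "rz": 0, "claw": 15}, {"tx": 3.78, "ty": 2.0, "tz": -1.6, "rx": 0, "ry": 0, "rz": 0, "claw": 15}, {"tx": 3.78, "ty": 2.4, "tz": -1.6, "rx": 0, "ry": 0, "rz": 0, "claw": 15}, {"tx": 3.78, "ty": 2.4, "tz": -1.6, "rx": 0, "ry": 0, "rz": 0, "claw": 15}, {"tx": 3.78, "ty": 2.4, "tz": -1.0, "rx": 0, "ry": 0, "rz": 0, "claw": 15}, {"tx": 3.78, "ty": 2.4, "tz": -0.3, "rx": 0, "ry": 0, "rz": 0, "claw": 15}, {"tx": 3.78, "ty": 2.4, "tz": 0, "rx": 0, "ry": 0, "rz": 0, "claw": 15}, {"tx": 3.78, "ty": 2.4, "tz": 0, "rx": 0, "ry": 0, "rz": 0, "claw": 15}]'

```text
clock: 9.4
position: [587.3, 92.1, 80.2]
orientation: [-2.311, -2.126, 0.003]
contact_force: [0.2, 0.3, -1.3]
gripper_width: 21.5
finger_force: 88.8
```

```bash
python3 - <<'E'
from h import *
look()
a,D=ctrl.grab_frame("top");cv2.imwrite("pics/t5.png",cv2.resize(a[160:280,230:390,::-1],(800,600)))
E
```

```text
t 9.4 tcp [-188.5  -43. ] 80.2 F corner [-0.35  0.2 ]
```

View pics/t5.png

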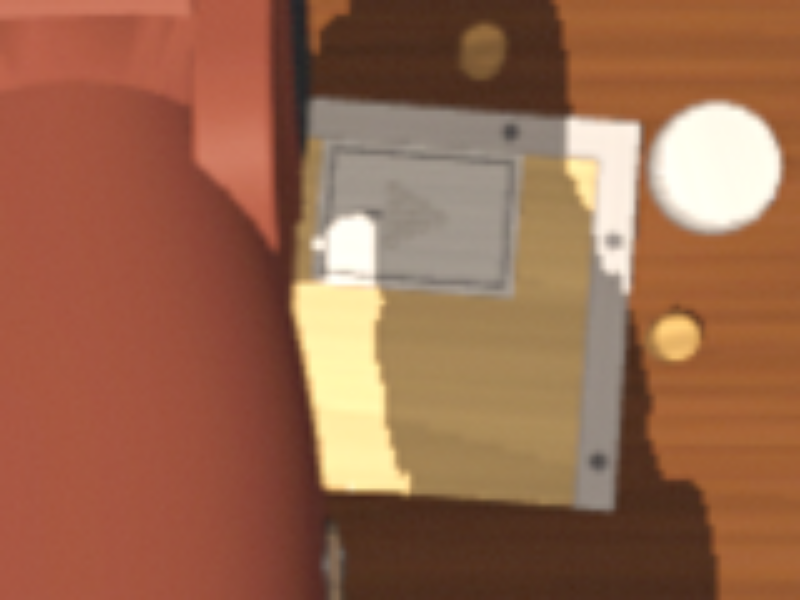

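The plate now sits flush along the far fence at about (320–520, 145–295), with its right edge about 40 mm from the side fence. Next I push sideways.

>>> jog_arm --targets '[{"tx": 0, "ty": 0.1, "tz": 0, "rx": 0, "ry": 0, "rz": 0, "claw": 15}, {"tx": -0.3, "ty": 0.1, "tz": 0, "rx": 0, "ry": 0, "rz": 0, "claw": 15}, {"tx": -0.5, "ty": 0.1, "tz": 0, "rx": 0, "ry": 0, "rz": 0, "claw": 15}, {"tx": -0.7, "ty": 0.1, "tz": 0, "rx": 0, "ry": 0, "rz": 0, "claw": 15}, {"tx": -0.9, "ty": 0.1, "tz": 0, "rx": 0, "ry": 0, "rz": 0, "claw": 15}, {"tx": -1.1, "ty": 0.1, "tz": 0, "rx": 0, "ry": 0, "rz": 0, "claw": 15}, {"tx": -1.3, "ty": 0.1, "tz": 0, "rx": 0, "ry": 0, "rz": 0, "claw": 15}, {"tx": -1.5, "ty": 0.1, "tz": 0, "rx": 0, "ry": 0, "rz": 0, "claw": 15}, {"tx": -1.7, "ty": 0.1, "tz": 0, "rx": 0, "ry": 0, "rz": 0, "claw": 15}, {"tx": -1.85, "ty": 0.1, "tz": 0, "rx": 0, "ry": 0, "rz": 0, "claw": 15}, {"tx": -1.95, "ty": 0.1, "tz": 0, "rx": 0, "ry": 0, "rz": 0, "claw": 15}, {"tx": -2.05, "ty": 0.1, "tz": 0, "rx": 0, "ry": 0, "rz": 0, "claw": 15}, {"tx": -2.05, "ty": 0.1, "tz": 0, "rx": 0, "ry": 0, "rz": 0, "claw": 15}]'

```text
clock: 10.75
position: [587.1, 41.0, 80.9]
orientation: [2.311, 2.128, -0.001]
contact_force: [0.5, -0.2, -1.0]
gripper_width: 21.1
finger_force: 88.7
```

>>> jog_arm --targets '[{"tx": -0.06, "ty": 0, "tz": 0, "rx": 0, "ry": 0, "rz": 0, "claw": 15}, {"tx": -0.06, "ty": 0, "tz": 0, "rx": 0, "ry": 0, "rz": 0, "claw": 15}]'

```text
clock: 10.95
position: [587.1, 39.8, 81.0]
orientation: [2.311, 2.128, -0.0]
contact_force: [-0.4, 0.3, -1.9]
gripper_width: 21.2
finger_force: 88.7
```

>>> jog_arm --targets '[{"tx": -0.06, "ty": 0, "tz": 0, "rx": 0, "ry": 0, "rz": 0, "claw": 15}, {"tx": -0.06, "ty": 0, "tz": 0, "rx": 0, "ry": 0, "rz": 0, "claw": 15}]'

```text
clock: 11.15
position: [587.0, 38.4, 81.0]
orientation: [2.311, 2.128, -0.0]
contact_force: [0.2, 0.4, -1.7]
gripper_width: 20.9
finger_force: 88.7
```

```bash
python3 - <<'E'
from h import *
look()
E
```

```text
t 11.15 tcp [-134.8  -38.9] 81.0 F corner [-0.45  0.21]
```

>>> jog_arm --targets '[{"tx": -0.06, "ty": 0, "tz": 0, "rx": 0, "ry": 0, "rz": 0, "claw": 15}, {"tx": -0.06, "ty": 0, "tz": 0, "rx": 0, "ry": 0, "rz": 0, "claw": 15}]'

```text
clock: 11.35
position: [587.0, 36.8, 81.1]
orientation: [2.311, 2.128, -0.0]
contact_force: [0.6, 0.8, -0.6]
gripper_width: 20.9
finger_force: 88.7
```

>>> jog_arm --targets '[{"tx": -0.05, "ty": 0, "tz": 0, "rx": 0, "ry": 0, "rz": 0, "claw": 15}, {"tx": -0.05, "ty": 0, "tz": 0, "rx": 0, "ry": 0, "rz": 0, "claw": 15}]'

```text
clock: 11.55
position: [586.9, 36.0, 81.1]
orientation: [-2.311, -2.128, -0.001]
contact_force: [-0.4, 3.3, -0.8]
gripper_width: 21.6
finger_force: 88.6
```

>>> jog_arm --targets '[{"tx": -0.04, "ty": 0, "tz": 0, "rx": 0, "ry": 0, "rz": 0, "claw": 15}, {"tx": -0.04, "ty": 0, "tz": 0, "rx": 0, "ry": 0, "rz": 0, "claw": 15}]'

```text
clock: 11.75
position: [586.9, 35.7, 81.2]
orientation: [-2.31, -2.128, -0.003]
contact_force: [0.5, 6.5, 0.0]
gripper_width: 20.9
finger_force: 88.8
```

>>> jog_arm --targets '[{"tx": 0.3, "ty": 0, "tz": 0, "rx": 0, "ry": 0, "rz": 0, "claw": 15}, {"tx": 0.8, "ty": 0, "tz": 0, "rx": 0, "ry": 0, "rz": 0, "claw": 15}, {"tx": 1.2, "ty": 0, "tz": -0.6, "rx": 0, "ry": 0, "rz": 0, "claw": 15}, {"tx": 2, "ty": -1, "tz": -2, "rx": 0, "ry": 0, "rz": 0, "claw": 15}, {"tx": 3.5, "ty": -2, "tz": -2.4, "rx": 0, "ry": 0, "rz": 0, "claw": 15}, {"tx": 5, "ty": -3, "tz": -2.4, "rx": 0, "ry": 0, "rz": 0, "claw": 15}, {"tx": 6.6, "ty": -4, "tz": -2.4, "rx": 0, "ry": 0, "rz": 0, "claw": 15}, {"tx": 8.2, "ty": -4.6, "tz": -2.4, "rx": 0, "ry": 0, "rz": 0, "claw": 15}, {"tx": 9.6, "ty": -4.6, "tz": -2.4, "rx": 0, "ry": 0, "rz": 0, "claw": 15}, {"tx": 9.6, "ty": -4.6, "tz": -2.4, "rx": 0, "ry": 0, "rz": 0, "claw": 15}, {"tx": 9.6, "ty": -4.6, "tz": -2.4, "rx": 0, "ry": 0, "rz": 0, "claw": 15}]'

```text
clock: 12.85
position: [491.4, 284.3, 140.8]
orientation: [2.308, 2.13, -0.001]
contact_force: [-0.4, -0.9, -1.2]
gripper_width: 21.0
finger_force: 88.5
```

```bash
python3 - <<'E'
from h import *
look();print(pose()[0])
a,D=ctrl.grab_frame("top");cv2.imwrite("pics/t6.png",cv2.resize(a[160:280,230:390,::-1],(800,600),interpolation=2))
P=cloud("top",D)
hsv=cv2.cvtColor(a,cv2.COLOR_RGB2HSV)
Q=P[150:290,230:390].reshape(-1,3);q=cf(Q)
k=(Q[:,2]>16)&(Q[:,2]<24.)&(q[:,0]>-190)&(q[:,0]<-5)&(q[:,1]>-150)&(q[:,1]<-5)
print(k.sum(),cv2.minAreaRect(q[k].astype(np.float32)))
s0=np.load("top0.npz");
E
```

```text
t 12.85 tcp [-372.1 -154.3] 140.8 F corner [ 0.97 -0.33]
[491.43789124 284.3244455  140.8414636 ]
896 ((-95.97747802734375, -74.19847106933594), (181.64833068847656, 137.83251953125), 0.11475025862455368)
```

View pics/t6.png

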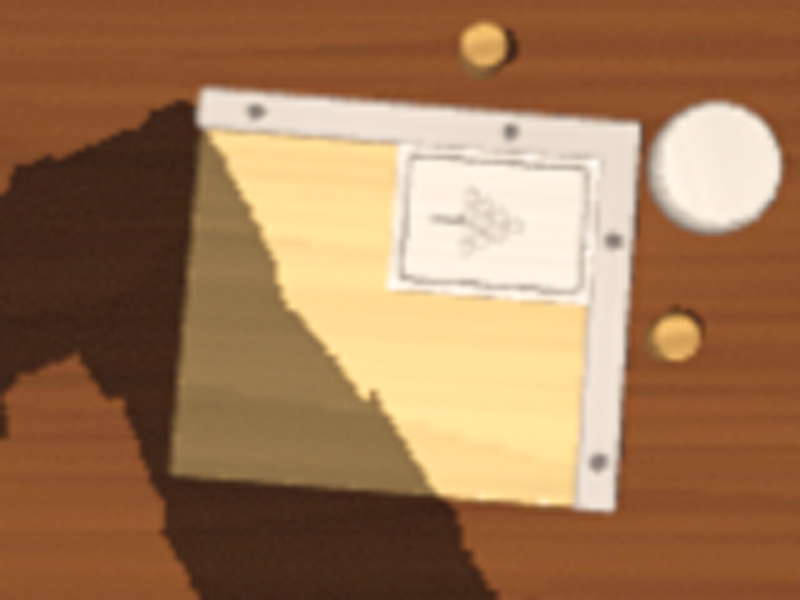

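The zoomed top view shows the plate, at about (390–600, 145–300), tight against both fences. The corks and tin haven't moved. Now I set the pusher down.

>>> jog_arm --targets '[{"tx": 0, "ty": 0, "tz": 1.2, "rx": 0, "ry": 0, "rz": 0, "claw": 15}, {"tx": 0, "ty": 0, "tz": 2.2, "rx": 0, "ry": 0, "rz": 0, "claw": 15}, {"tx": 0, "ty": 0, "tz": 2.7, "rx": 0, "ry": 0, "rz": 0, "claw": 15}, {"tx": 0, "ty": 0, "tz": 2.85, "rx": 0, "ry": 0, "rz": 0, "claw": 15}, {"tx": 0, "ty": 0, "tz": 2.9, "rx": 0, "ry": 0, "rz": 0, "claw": 15}, {"tx": 0, "ty": 0, "tz": 2.9, "rx": 0, "ry": 0, "rz": 0, "claw": 15}]' --grip_force 90

```text
clock: 13.5
position: [492.6, 283.4, 69.4]
orientation: [2.311, 2.127, 0.002]
contact_force: [0.1, 0.2, -0.6]
gripper_width: 21.0
finger_force: 88.5
```

>>> jog_arm --targets '[{"tx": 0, "ty": 0, "tz": 0.04, "rx": 0, "ry": 0, "rz": 0, "claw": 15}, {"tx": 0, "ty": 0, "tz": 0.04, "rx": 0, "ry": 0, "rz": 0, "claw": 15}]'

```text
clock: 13.7
position: [492.3, 283.6, 68.2]
orientation: [2.311, 2.128, 0.002]
contact_force: [-0.3, -0.0, -0.5]
gripper_width: 21.0
finger_force: 88.5
```

>>> jog_arm --targets '[{"tx": 0, "ty": 0, "tz": 0.03, "rx": 0, "ry": 0, "rz": 0, "claw": 15}, {"tx": 0, "ty": 0, "tz": 0.03, "rx": 0, "ry": 0, "rz": 0, "claw": 15}]'

```text
clock: 13.9
position: [492.0, 283.4, 66.9]
orientation: [2.311, 2.128, 0.0]
contact_force: [-0.7, 0.0, -1.7]
gripper_width: 21.1
finger_force: 88.5
```

>>> jog_arm --targets '[{"tx": 0, "ty": 0, "tz": 0.03, "rx": 0, "ry": 0, "rz": 0, "claw": 15}, {"tx": 0, "ty": 0, "tz": 0.03, "rx": 0, "ry": 0, "rz": 0, "claw": 15}]'

```text
clock: 14.1
position: [492.1, 283.5, 66.4]
orientation: [2.311, 2.128, 0.001]
contact_force: [-1.1, 0.2, 3.6]
gripper_width: 21.0
finger_force: 89.0
```

Contact with the bench. I'll open the fingers, then rise.

>>> jog_arm --targets '[{"tx": 0, "ty": 0, "tz": 0, "rx": 0, "ry": 0, "rz": 0, "claw": 40}, {"tx": 0, "ty": 0, "tz": 0, "rx": 0, "ry": 0, "rz": 0, "claw": 70}, {"tx": 0, "ty": 0, "tz": 0, "rx": 0, "ry": 0, "rz": 0, "claw": 85}, {"tx": 0, "ty": 0, "tz": 0, "rx": 0, "ry": 0, "rz": 0, "claw": 85}, {"tx": 0, "ty": 0, "tz": 0, "rx": 0, "ry": 0, "rz": 0, "claw": 85}, {"tx": 0, "ty": 0, "tz": 0, "rx": 0, "ry": 0, "rz": 0, "claw": 85}, {"tx": 0, "ty": 0, "tz": 0, "rx": 0, "ry": 0, "rz": 0, "claw": 85}, {"tx": 0, "ty": 0, "tz": -1, "rx": 0, "ry": 0, "rz": 0, "claw": 85}, {"tx": 0, "ty": 0, "tz": -2.5, "rx": 0, "ry": 0, "rz": 0, "claw": 85}, {"tx": 0, "ty": 0, "tz": -4.5, "rx": 0, "ry": 0, "rz": 0, "claw": 85}, {"tx": 0, "ty": 0, "tz": -6, "rx": 0, "ry": 0, "rz": 0, "claw": 85}, {"tx": 0, "ty": 0, "tz": -7, "rx": 0, "ry": 0, "rz": 0, "claw": 85}, {"tx": 0, "ty": 0, "tz": -7, "rx": 0, "ry": 0, "rz": 0, "claw": 85}]'

```text
clock: 15.4
position: [493.7, 284.2, 245.0]
orientation: [2.309, 2.127, 0.01]
contact_force: [0.1, 0.7, -0.6]
gripper_width: 84.8
finger_force: 0.0
```

```bash
python3 - <<'E'
from h import *
p,R=pose();print(p,ctrl.sense()['contact_force'])
a,D=ctrl.grab_frame("wrist")
P=wristcloud(D,p,R).reshape(-1,3);near=np.hypot(P[:,0]-492,P[:,1]-283)<45
for lo,hi in((112,128),(18,28)):
    Q=P[near&(P[:,2]>lo)&(P[:,2]<hi)];print(len(Q),Q.mean(0),cv2.minAreaRect(Q[:,:2].astype(np.float32)))
plan([540,-150,250],85.3)
E
```

```text
[493.73265592 284.17706678 245.01032357] [ 0.10127797  0.68201001 -0.57113127]
497 [490.86171951 283.08646463 118.4165306 ] ((490.7235107421875, 282.19049072265625), (22.283300399780273, 20.99106788635254), 85.12065887451172)
622 [491.67687346 287.9817059   22.86841633] ((490.71856689453125, 282.2938232421875), (43.760379791259766, 43.18107986450195), 85.48961639404297)
t [-17.136   3.309  -0.309] r [ 0.035 -0.018 -0.006]
```

>>> jog_arm --targets '[{"tx": -16.2, "ty": 4.4, "tz": -0.2, "rx": 0, "ry": 0, "rz": 0, "claw": 85}, {"tx": -16.2, "ty": 4.4, "tz": -0.2, "rx": 0, "ry": 0, "rz": 0, "claw": 85}, {"tx": -16.2, "ty": 4.4, "tz": -0.2, "rx": 0, "ry": 0, "rz": 0, "claw": 85}, {"tx": -16.2, "ty": 4.4, "tz": -0.2, "rx": 0, "ry": 0, "rz": 0, "claw": 85}, {"tx": -16.2, "ty": 4.4, "tz": -0.2, "rx": 0, "ry": 0, "rz": 0, "claw": 85}, {"tx": -16.2, "ty": 4.4, "tz": -0.2, "rx": 0, "ry": 0, "rz": 0, "claw": 85}, {"tx": -16.2, "ty": 4.4, "tz": -0.2, "rx": 0, "ry": 0, "rz": 0, "claw": 85}, {"tx": -16.2, "ty": 4.4, "tz": -0.2, "rx": 0, "ry": 0, "rz": 0, "claw": 85}, {"tx": -16.2, "ty": 4.4, "tz": -0.2, "rx": 0, "ry": 0, "rz": 0, "claw": 85}, {"tx": -16.2, "ty": 4.4, "tz": -0.2, "rx": 0, "ry": 0, "rz": 0, "claw": 85}, {"tx": -16.2, "ty": 4.4, "tz": -0.2, "rx": 0, "ry": 0, "rz": 0, "claw": 85}, {"tx": -16.2, "ty": 4.4, "tz": -0.2, "rx": 0, "ry": 0, "rz": 0, "claw": 85}, {"tx": -16.2, "ty": 4.4, "tz": -0.2, "rx": 0, "ry": 0, "rz": 0, "claw": 85}]'

```text
clock: 16.75
position: [568.0, -127.8, 246.0]
orientation: [-2.309, -2.13, 0.0]
contact_force: [1.3, 0.4, 0.0]
gripper_width: 84.9
finger_force: 0.0
```

```bash
python3 - <<'E'
from h import *
p,R=pose();print(p)
a,D=ctrl.grab_frame("wrist");P=wristcloud(D,p,R);np.savez("w7.npz",a=a,D=D,p=p,r=R.as_rotvec())
i=a[40:290,240:490,::-1];cv2.imwrite("pics/w7.png",cv2.resize(i,(600,600),interpolation=2))
Q=P.reshape(-1,3);q=cf(Q)
for n,j,lo,hi in(("x",0,-100,-20),("y",1,-60,-20)):
    o=1-j
    for x0 in range(-14,8,1):
        k=(q[:,o]>lo-(0))&(q[:,o]<hi)&(abs(q[:,j]-x0)<.5) if 0 else (q[:,o]>(-70 if j==0 else -100))&(q[:,o]<-15)&(abs(q[:,j]-x0)<.5)
        if k.sum():print(n,x0,k.sum(),Q[k,2].mean().round(1),end="; ")
    print()
E
```

```text
[ 568.00639047 -127.84711624  246.0010934 ]
x -14 42 21.1; x -13 3 20.4; x -12 42 20.8; x -11 43 20.7; x -10 44 20.8; x -9 38 20.8; x -8 5 19.7; x -7 42 20.9; x -6 43 21.0; x -5 42 21.6; x -4 36 21.1; x -3 8 19.9; x -2 42 20.9; x -1 43 20.8; x 0 43 20.9; x 1 43 24.9; x 2 42 24.9; x 3 25 25.4; x 4 19 24.2; x 5 43 24.8; x 6 43 24.9; x 7 40 24.8; 
y -14 62 20.8; y -13 57 20.7; y -12 61 20.8; y -11 56 20.7; y -10 65 20.8; y -9 61 20.8; y -8 65 21.0; y -7 56 21.5; y -6 55 21.5; y -5 64 20.9; y -4 58 20.9; y -3 65 20.9; y -2 57 20.7; y -1 53 20.9; y 0 100 23.1; y 1 60 24.8; y 2 64 24.9; y 3 62 24.9; y 4 65 24.8; y 5 57 25.0; y 6 65 24.9; y 7 61 24.9;
```

View pics/w7.png

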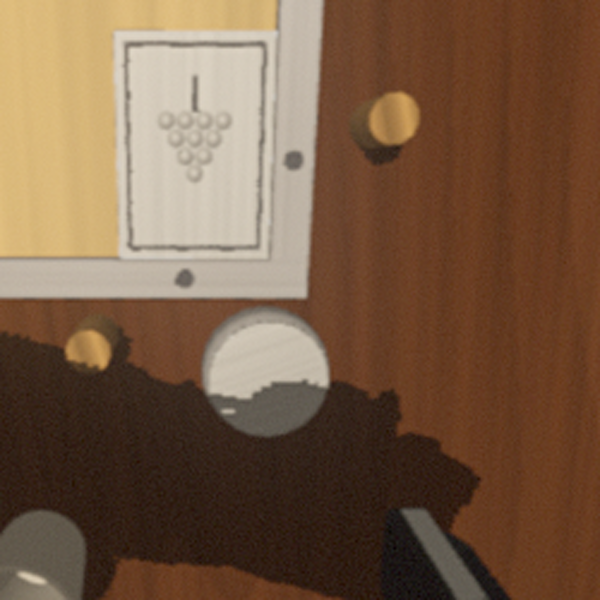

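The close view shows the plate flush in the corner, with its corner at about (270,258). The depth steps straight from plate to fence on both sides with no gap, so I'm handing in.

```bash
python3 -c "
from cell import ctrl
print(ctrl.job_done())"
```

```text
the job is handed in; nothing more can be done
None
```

I handed the job in at about 17 s on the robot clock; no verdict came back, but my last checks showed the plate snug against both fences, the pusher upright and released on the bench, and no bystander visibly moved.

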